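Draw a filter insert out of its housing with a bail hook

ROBOT

A 6-joint arm with a two-finger parallel gripper is mounted at the origin on a cart in front of the work surface, level with it; the furniture and walls round the work are solid. World frame = base frame: x ahead of the robot, y to its left, z up, the work surface at z = 0. Lengths are in m, angles in rad, forces in N, time in s.
With the tool pointing down it reaches from about 0.4 to 0.825 m from the base axis. Payload 7 kg.
Tool frame: the origin (TCP) lies midway between the tips of the shut fingers; the grasp point (between the pads) lies 19 mm behind it (r.pinch_z is the distance from the TCP to the grasp point, in m); z points along the fingers, y is the line along which they close (so a half turn about z gives the same grasp; the last joint's range is limited). The gripper opens to 85 mm and grips with 20 to 120 N. Pads are 22 mm wide; open, the fingers measure 114 mm over their backs; the gripper's body (76 mm by 85 mm) begins 54 mm behind the grasp point. The pads swing forward as they close: fully open they stand 13 mm farther back than shut.
Start: joints at [-0.981, 0.359, 0.012, 0, -1.224, -0.288], TCP at [0.201, -0.644, 0.231] pointing down, gripper open.
Joint ranges: [-3.07, 3.07], [-1.43, 2.12], [-1.02, 1.25], [-3.03, 1.67], [-3.05, -0], [-3.03, 3.03]. Speed limits (rad/s): [2.39, 2.39, 3.01, 3.14, 3.14, 3.14].

INTERFACE

Orientations are given as [roll, pitch, yaw] about the fixed x, y, z axes, in that order (R = Rz(yaw) Ry(pitch) Rx(roll)).
In Python, from plant import state, get_image, camera_params, ticket, search_frame, trace, pinpoint, r gives the robot as it stands.
- The arm moves only by the tool servo_tool, never from a script. Its argument "moves" is a list of rows, each a list of 4 numbers: the shift along the tool's x, y, z as a fraction of full scale, then the turn about the tool's z as a fraction of full scale. In form: [[tx, ty, tz, yaw], ...]. A call has exactly 5 rows; each row shifts and turns the commanded pose from where the row before left it, along the tool's axes as they then stand; what a row does not reach is not made up. Full scale, the value 1, is 0.03 m for a shift and 2 rad for a turn. A row lasts 1/8 s, in which the tool goes at most 62.5 mm and 10.7 degrees, less where a joint would pass 70% of its speed; a pose out of reach is approached as far as the arm can. A call with a number of a shift or a turn outside -1 to 1 is refused whole. A call with a gripper value outside its range is refused whole. "hand" is the opening, from 0 (shut) to 1 (fully open), set as the call begins (left out, the last holds). The fingers move at their own pace and stop on an object; "newtons" is the grip in N (left out, the last holds). Time passes only in rows, so rows that do not move let the fingers close, or fill a call up. It gives the time, the measured TCP pose, the force, the opening and the grip force at its end, in the units of the state.
- state(): the state, without advancing time (a new reading comes with each control period).
- get_image(name): name is "scene" or "top"; returns (picture, depth): 400x640x3 uint8, red, green, blue; 400x640 float32, m along the optical axis (not along the pixel's ray), 0 where there is no reading.
- camera_params(name): a dict with "fx", "fy", "cx", "cy" (pixels), "dist" ([k1, k2, p1, p2, k3] as OpenCV has them; the pictures are not rectified), "rvec" (rotation vector, rad) and "tvec" (3), from world to camera coordinates, as OpenCV has them. Camera axes: x right, y down, z forward; pixel columns grow to the right and rows downward; lengths in m; the calibration is good to about 2 mm. A picture is of the moment at which its call begins. camera_params takes no time and is no camera call.
- ticket.hand_in(): hands the job in; it is judged then, once.
Trained networks look in the newest picture that a camera, given by its name, has taken for a name from the list of things; names that differ only in an ending like _2 or _b are one class to them, and where a whole thing is asked for, a point or a joint stands for the part that bears it (a point fixed in the world has none). Each returns a list of dicts, best first, with "score" (0 to 1); they miss things now and then, are a little off and sometimes report something else, mostly with a low value. They report only what shows in the picture. A call takes as long as a camera call. They do not tell look-alikes from the thing itself.
- search_frame(camera, label): "xyz" ([x, y, z] in m, in world coordinates, good to about 4 mm: the middle of the surface that is visible of it).
- trace(camera, label): "pixels" (400x640 bool, what is visible of it).
- pinpoint(camera, label): "xyz" ([x, y, z] in m, in world coordinates, good to about 4 mm: a listed point, or the origin of a listed thing).
The state is a dict: "clock": time; "joint_positions": joint angles; "qvel": joint speeds; "tau": joint torques, N m; "tool_pos": TCP position; "eef_rot": TCP orientation; "wrist_force": force on the tool from outside, world axes, zero at the start; "moment": the same for the moment, N m; "grip_width": finger opening in m; "grasp_force": force on a finger pad.
Only numpy, scipy, OpenCV 4.12 (cv2) and the standard library are available. Lean on these libraries where they do the work, as an engineer would, in place of code of your own. Each camera call takes 0.05 s, during which the arm holds its last target. There are 200 camera calls.

TASK

The orange filter insert sits deep in the bore of the upright metal housing, too deep for fingers. Take the red-handled hook from its stand, catch the wire bail of the insert with it (feel for the bail: how high it stands and which way it leans differ each time) and draw the insert up to its service stop, then keep pulling firmly against the stop with about 15 to 20 N for a second to seat it, never pulling with more than 25 N. Unhook without pushing the insert back down, and put the hook back in its stand; touch the insert with nothing but the hook, and leave the other things where they are.

Things in the scene. Friction and masses are not known exactly. Their poses are not given: they have to be found in the camera images.
- housing: Upright aluminium tube, 64 mm across, on a grey round flange (92 mm across, 12 mm thick), fixed to the bench; a short brass-capped port sticks out 47 mm from the axis on its -y side, 75 mm up. Rim 130 mm above the bench; open bore 40 mm in diameter. Origin: centre of the underside; z up along the bore.
- service_stop (a point): Where the insert's origin is when it meets its rigid service stop: on the bore's axis, 118 mm above the bench, 12 mm below the rim.
- insert: Orange disc, 38 mm across, that slides only up and down in the bore. Origin: centre of its top face; axes as the housing's. It starts with the top face 33 to 43 mm above the bench. A seal drags with about 5 N either way: the insert stays where it is left, and sinks if pushed down harder than that.
- bail_base (a point): On the bore's axis 3 mm above the insert's top. The insert's wire bail, an upside-down U of 3.2 mm steel (legs at y = -11 and +11 mm, straight crown along y 18 mm from its hinge, wire centres), hinges about y on two stiff ears 0 to 8 mm above this point, and leans up to 0.45 rad to +x or -x (it gives way to under 1 N). The hinge's height and the lean are not reported.
- hook: Hook tool, about 0.12 kg, upright in the stand. Red handle 26 (x) by 14 (y, grip across this) by 60 mm, 9 to 69 mm above the origin. Dark collar 44 mm across, 9 mm above to 6 mm below the origin, conical underneath. Round 5 mm shank straight down to the foot. Origin: on the shank axis, at the height where the cone rests on the stand's mouth.
- hook_foot (a point): Underside of the hook's foot on the shank axis, 115 mm below the hook's origin. The foot, 5 mm thick, points along the hook's +x, reaches 13 mm from the shank axis and ends in an upturned lip 4.4 mm thick whose top is 7.7 mm above this point; throat between shank and lip 6 mm wide.
- stand: Grey tube, 46 mm across, inner diameter 34 mm, on a dark round foot 84 mm across, fixed to the bench; mouth 130 mm above the bench. The hook hangs in it, its cone on the mouth, its foot 15 mm above the bench. Origin: centre of the underside.
- timer: Loose grey timer, 62x68x20 mm; bystander. Origin: underside centre.
- tub: Loose white tub with a green lid, 60 mm across, 52 mm high; bystander. Origin: underside centre.
- thermo: Loose yellow hand thermometer with a probe lead, 216x120x26 mm; bystander. Origin: underside centre.
- filterbox: Loose white and green carton, 55x75x50 mm; bystander. Origin: underside centre.
Things that resemble listed ones, but are neither listed nor needed, are in the scene too. Leave any purple look-alike of the housing alone.

How it is judged:
On the way, in this order (a step that is already met when the one before it is completed fails the run):
1. the insert is being drawn up by the hook, 20 mm or more above its highest start (z of insert in the frame of housing above 0.063 m and contact force between hook and insert above 1 N), for 0.1 s.
2. the insert is at its stop (within 2 mm) and the hook pulls on it with more than 12 N (z of insert in the frame of housing above 0.116 m and contact force between hook and insert above 12 N), for 0.5 s.
At the end, for the whole second after the job is handed in: The insert has stayed within 3 mm of its service stop, and the hook stands at rest upright (within 0.1 rad) in its stand, its cone seated on the mouth (within 6 mm sideways, 6 mm too high or 4 mm too low) (z of insert in the frame of housing above 0.115 m and horizontal distance between hook and stand below 0.006 m and z of hook in the frame of stand between 0.126 and 0.136 m and angle between hook's own z axis and vertical below 0.1 rad and linear speed of hook below 0.02 m/s); the robot touches nothing.
It fails at once if the hook presses or pulls on the insert or its bail with more than 25 N (contact force between hook and insert above 25 N).
It fails at once if the fingers or the arm touch the insert or its bail (contact force between any of the fingers, the arm and insert above 0.5 N).
It fails at once if a bystander is moved more than 20 mm (distance of any of timer, tub, thermo, filterbox from where it was at the start of the episode above 0.02 m).
It also fails if it takes over 72 s, if anything falls off the work surface, if the arm or the gripper's body presses on something with over 40 N, if the wrist force passes 120 N, or if a joint passes its speed limit or range.

## Working session

There is one attempt and no reset: what is moved stays moved. The work goes in short steps, Python scripts to look and compute and a tool call to move; the robot and the scene stay as the last step left them, time stands still between calls to the robot, and variables do not carry over. Pictures are saved under pics/ and viewed, at most 10 in all, crops included, and the job is handed in when it is done.

Besides the shell and the picture viewer there is one more tool, called after "Emit:" in YAML: its name, and indented under it one key for each argument. servo_tool: Moves the arm, as the interface text tells. Its arguments: {"type":"object","properties":{"moves":{"type":"array"},"hand":{"type":"number"},"newtons":{"type":"number"}},"required":["moves"]}

```bash
mkdir -p pics; ls
python3 - <<'E'
from plant import *
import cv2,numpy as np
s=state();print(s['clock'],s['tool_pos'],s['eef_rot'],s['grip_width'],s['wrist_force'],r.pinch_z)
ims=[]
for c in("scene","top"):
    im,d=get_image(c);cv2.imwrite(f'pics/{c}0.png',im[:,:,::-1]);
    p=camera_params(c);R=cv2.Rodrigues(np.array(p['rvec']))[0];print(c,p['fx'],-R.T@np.array(p['tvec']).ravel(),R[2])
    for l in("housing","hook","stand","hook_foot","insert","bail_base","service_stop"):
        print(l,[(np.round(q['xyz'],3).tolist(),round(q['score'],2)) for q in pinpoint(c,l)][:4])
print(state()['clock'])
E
```

```text
pics
0.0 [ 0.20046592 -0.6440405   0.23038674] [ 3.13995223e+00 -1.22072635e-04 -2.83994441e+00] 0.08578644983331796 [0.89201913 0.65045013 0.3074601 ] 0.0187
scene 493.2142888997255 [0.13830753 0.95175313 0.96453238] [ 0.33630869 -0.63242296 -0.69780919]
housing [([0.522, 0.148, -0.003], 0.78), ([0.628, 0.014, 0.001], 0.57)]
hook [([0.494, -0.08, 0.131], 0.54)]
stand [([0.491, -0.076, -0.002], 0.61)]
hook_foot []
insert []
bail_base []
service_stop [([0.523, 0.143, 0.119], 0.76), ([0.626, 0.02, 0.119], 0.61)]
top 389.4133467454485 [0.46049502 0.15705213 0.98033102] [ 0.11336517 -0.0236117  -0.99327279]
housing [([0.523, 0.148, -0.002], 0.79), ([0.628, 0.013, -0.002], 0.75), ([0.753, -0.062, 0.0], 0.71)]
hook [([0.497, -0.078, 0.132], 0.85), ([0.49, -0.076, -0.002], 0.7)]
stand [([0.495, -0.08, 0.001], 0.59)]
hook_foot []
insert [([0.524, 0.146, 0.039], 0.55), ([0.626, 0.013, 0.037], 0.49)]
bail_base [([0.625, 0.016, 0.035], 0.63), ([0.521, 0.151, 0.044], 0.55), ([0.392, 0.34, 0.001], 0.51)]
service_stop [([0.524, 0.146, 0.121], 0.89), ([0.631, 0.015, 0.118], 0.6)]
0.8
```

```bash
python3 -c "
import cv2;a=cv2.imread('pics/scene0.png');b=cv2.imread('pics/top0.png');cv2.imwrite('pics/both0.png',cv2.resize(cv2.vconcat([a,b]),(480,600),interpolation=cv2.INTER_AREA))"
```

```text
(no output)
```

View pics/scene0.png

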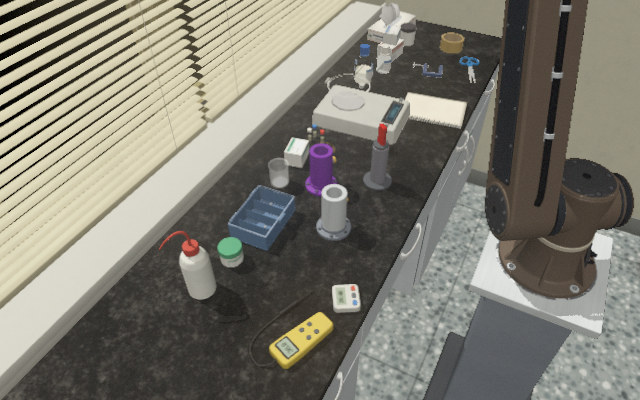

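View pics/top0.png

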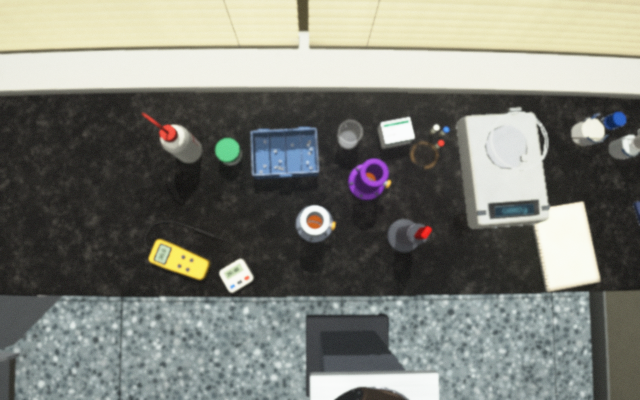

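The first picture shows the metal housing at scene (334,212) and the hook in its stand at (380,150). In the top picture they are at (315,222) and (410,235). The possible mix-ups are the purple housing at top (370,178), which is the look-alike, and the red-topped bottle at (180,143). I choose the silver housing and the red handle at top (423,233), and check them in a close crop.

```bash
cat > h.py <<'E'
from plant import *
import cv2,numpy as np
def cam(c):
    p=camera_params(c);K=np.array([[p['fx'],0,p['cx']],[0,p['fy'],p['cy']],[0,0,1]])
    return K,np.array(p['dist']),np.array(p['rvec'],float),np.array(p['tvec'],float).ravel()
def unproj(c,uv,d):
    K,D,rv,t=cam(c);R=cv2.Rodrigues(rv)[0]
    n=cv2.undistortPoints(np.array(uv,float).reshape(-1,1,2),K,D)[:,0]
    return (np.c_[n,np.ones(len(n))]*np.array(d).reshape(-1,1)-t)@R
def plane(c,uv,z):
    K,D,rv,t=cam(c);R=cv2.Rodrigues(rv)[0];C=-R.T@t
    n=cv2.undistortPoints(np.array(uv,float).reshape(-1,1,2),K,D)[:,0]
    v=np.c_[n,np.ones(len(n))]@R
    return C+v*((z-C[2])/v[:,2:])
def proj(c,X):
    K,D,rv,t=cam(c);return cv2.projectPoints(np.array(X,float).reshape(-1,1,3),rv,t,K,D)[0][:,0]
E
python3 - <<'E'
from h import *
out=[]
cl={}
for c in("scene","top"):
    im,d=get_image(c)
    h=cv2.cvtColor(im,cv2.COLOR_RGB2HSV)
    m=((h[...,0]<8)|(h[...,0]>172))&(h[...,1]>140)&(h[...,2]>60)&(d>0)
    v,u=np.nonzero(m);P=unproj(c,np.c_[u,v],d[v,u])
    k=(np.hypot(P[:,0]-.493,P[:,1]+.078)<.05);P=P[k];cl[c]=P
    print(c,k.sum(),P.min(0),P.max(0))
    top=P[P[:,2]>P[:,2].max()-.006]
    if len(top)>4: 
        q=cv2.minAreaRect((top[:,:2]*1000).astype(np.float32));print('top rect mm',q)
    # brass port
    v,u=np.nonzero((h[...,0]>8)&(h[...,0]<30)&(h[...,1]>90)&(d>0));P=unproj(c,np.c_[u,v],d[v,u])
    rr=np.hypot(P[:,0]-.523,P[:,1]-.147);k=(rr<.06)&(rr>.034)&(P[:,2]>.05)
    print('port',k.sum(),P[k].mean(0) if k.any() else 0)
    # rim
    v,u=np.nonzero(d>0);P=unproj(c,np.c_[u,v],d[v,u])
    for n,cx,cy in(('housing',.523,.147),):
        k=(np.hypot(P[:,0]-cx,P[:,1]-cy)<.05)&(abs(P[:,2]-.13)<.005)
        q=cv2.minEnclosingCircle((P[k,:2]*1000).astype(np.float32));print(n,k.sum(),q)
    k=(np.hypot(P[:,0]-.493,P[:,1]+.078)<.045)&(abs(P[:,2]-.139)<.004)
    print('collar',k.sum(),cv2.minEnclosingCircle((P[k,:2]*1000).astype(np.float32)) if k.sum()>3 else 0)
    for q in((.523,.147,.1),(.493,-.078,.15)):
        a,b=proj(c,[q])[0].astype(int);out.append(cv2.resize(im[b-32:b+32,a-32:a+32,::-1],(300,300),interpolation=cv2.INTER_CUBIC))
cv2.imwrite('pics/crop1.png',cv2.vconcat([cv2.hconcat(out[:2]),cv2.hconcat(out[2:])]))
E
```

```text
scene 143 [ 0.47763996 -0.08362065  0.14190575] [ 0.49943559 -0.06427724  0.20148664]
top rect mm ((489.1607666015625, -75.92078399658203), (13.745671272277832, 18.885967254638672), 51.586029052734375)
port 3 [0.50225898 0.10667257 0.08043458]
housing 275 ((520.2445678710938, 147.20516967773438), 32.88069152832031)
collar 89 ((489.3632507324219, -77.9591293334961), 23.17862319946289)
top 148 [ 0.47921814 -0.09775304  0.13936903] [ 0.50388966 -0.06656772  0.20095489]
top rect mm ((490.9713439941406, -78.58465576171875), (13.452101707458496, 25.2440128326416), 53.50372314453125)
port 24 [0.51211214 0.10349725 0.08219002]
housing 404 ((521.979248046875, 146.0423583984375), 31.679119110107422)
collar 179 ((490.7020568847656, -77.94129943847656), 22.014142990112305)
```

View pics/crop1.png

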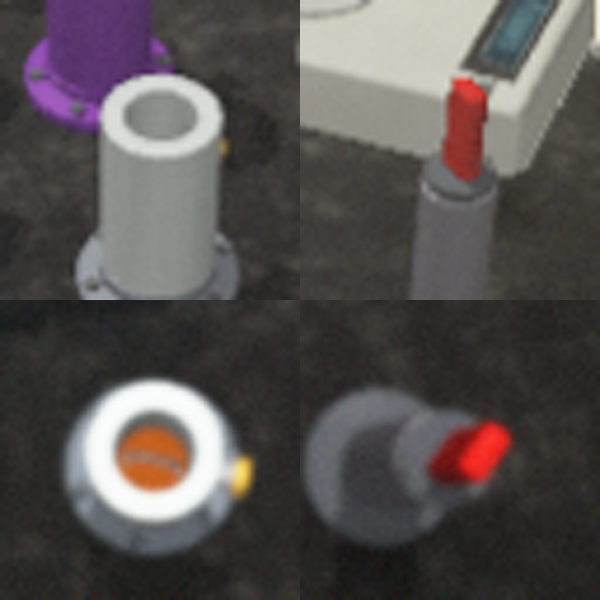

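The crops show the silver housing with its brass port toward -y and the orange insert at crop (153,460), with the bail as a faint line across it. The red-handled hook is in its stand at (480,460), its handle's long side at about -36° or 143°. Now I turn and set out.

Emit:
servo_tool:
  moves:
    - [0, 0, 0, 0.09]
    - [0, 0, 0, 0.09]
    - [0, 0, 0, 0.09]
    - [0, 0, 0, 0.09]
    - [0, 0, 0, 0.09]
  hand: 1
  newtons: 100

```text
clock: 1.52
tool_pos: [0.2006, -0.6444, 0.2313]
eef_rot: [3.142, -0.0, 2.537]
wrist_force: [0.3, 0.3, 0.4]
grip_width: 0.0855
grasp_force: 0.0
```

```bash
cat >> h.py <<'E'
def rel(target,yaw=None):
    from scipy.spatial.transform import Rotation as Ro
    s=state();R=Ro.from_euler('xyz',s['eef_rot']).as_matrix()
    d=R.T@(np.array(target)-s['tool_pos']);w=np.arctan2(R[1,0],R[0,0])
    print('t',round(s['clock'],2),'pos',np.round(s['tool_pos'],4),'yaw',round(w,3),'rot',np.round(s['eef_rot'],3),'F',np.round(s['wrist_force'],2),'M',np.round(s['moment'],2),'grip',round(s['grip_width'],4),np.round(s['grasp_force'],1),'q6',round(s['joint_positions'][5],2))
    print('scaled tool shift',np.round(d/.03,2), 'turn', None if yaw is None else round(-((yaw-w+np.pi)%(2*np.pi)-np.pi)/2,3))
E
python3 -c "
from h import *
rel([.491,-.078,.24],2.505)"
```

```text
t 1.52 pos [ 0.2006 -0.6444  0.2313] yaw 2.537 rot [ 3.142 -0.     2.537] F [0.31 0.34 0.38] M [0.02 0.01 0.  ] grip 0.0855 0.0 q6 -1.19
scaled tool shift [ 2.76 21.04 -0.29] turn 0.016
```

Emit:
servo_tool:
  moves:
    - [0.1, 0.8, 0, 0.016]
    - [0.13, 1, 0, 0]
    - [0.13, 1, 0, 0]
    - [0.13, 1, 0, 0]
    - [0.13, 1, 0, 0]

```text
clock: 2.15
tool_pos: [0.2702, -0.516, 0.2314]
eef_rot: [-3.142, 0.0, 2.511]
wrist_force: [-0.0, -0.6, -0.3]
grip_width: 0.0853
grasp_force: 0.0
```

Emit:
servo_tool:
  moves:
    - [0.13, 1, 0, 0]
    - [0.13, 1, 0, 0]
    - [0.13, 1, 0, 0]
    - [0.13, 1, 0, 0]
    - [0.13, 1, 0, 0]

```text
clock: 2.78
tool_pos: [0.3428, -0.3833, 0.2315]
eef_rot: [3.142, 0.001, 2.511]
wrist_force: [-0.5, -0.9, -0.2]
grip_width: 0.0854
grasp_force: 0.0
```

Emit:
servo_tool:
  moves:
    - [0.13, 1, 0, 0]
    - [0.13, 1, 0, 0]
    - [0.13, 1, 0, 0]
    - [0.13, 1, 0, 0]
    - [0.13, 1, 0, 0]

```text
clock: 3.4
tool_pos: [0.4155, -0.2506, 0.2316]
eef_rot: [3.141, 0.001, 2.511]
wrist_force: [0.9, -0.6, -0.4]
grip_width: 0.0853
grasp_force: 0.0
```

Emit:
servo_tool:
  moves:
    - [0.13, 1, 0, 0]
    - [0.13, 0.8, 0, 0]
    - [0.13, 0.6, 0, 0]
    - [0, 0, 0, 0]
    - [0, 0, 0, 0]

```text
clock: 4.03
tool_pos: [0.4478, -0.1866, 0.2314]
eef_rot: [-3.142, 0.0, 2.512]
wrist_force: [-0.1, 0.2, -0.4]
grip_width: 0.0853
grasp_force: 0.0
```

Run:
```python
from h import *
rel([.491,-.078,.24],2.505)
rel([.491,-.078,.158],2.505)
# bail from the top camera
c='top';a=[]
for i in range(4):a.append(get_image(c)[0].astype(float))
im=np.mean(a,0)
th=-.215;ex=np.array([np.cos(th),np.sin(th)]);ey=np.array([-np.sin(th),np.cos(th)])
z=.062;g=np.arange(-20,21,2)
for y in (-8,-4,0,4,8):
    X=[np.r_[np.array([.5215,.1465])+ex*x/1e3+ey*y/1e3,z] for x in g]
    uv=proj(c,X).astype(np.float32)
    v=cv2.remap(im.astype(np.float32),uv[:,:1],uv[:,1:],cv2.INTER_CUBIC)[:,0]
    print(y,[int(q) for q in (v[:,0]-v[:,2])])
print(g.tolist())
```

```text
t 4.03 pos [ 0.4478 -0.1866  0.2314] yaw 2.512 rot [-3.142  0.     2.512] F [-0.09  0.18 -0.41] M [-0.03  0.04  0.01] grip 0.0853 0.0 q6 -2.21
scaled tool shift [ 0.97  3.77 -0.29] turn 0.003
t 4.03 pos [ 0.4478 -0.1866  0.2314] yaw 2.512 rot [-3.142  0.     2.512] F [-0.09  0.18 -0.41] M [-0.03  0.04  0.01] grip 0.0853 0.0 q6 -2.21
scaled tool shift [0.97 3.77 2.45] turn 0.003
-8 [0, 0, 0, 31, 93, 142, 160, 160, 141, 103, 67, 68, 109, 148, 164, 157, 133, 91, 45, 12, -1]
-4 [0, 4, 23, 75, 131, 163, 169, 165, 155, 124, 82, 73, 107, 149, 163, 165, 155, 125, 74, 29, 6]
0 [0, 3, 35, 99, 148, 166, 168, 166, 153, 124, 87, 76, 107, 148, 165, 166, 162, 144, 99, 44, 7]
4 [0, 0, 27, 85, 142, 165, 167, 167, 156, 121, 79, 69, 107, 146, 166, 167, 159, 136, 91, 41, 9]
8 [-1, 0, 8, 50, 110, 156, 168, 162, 148, 113, 75, 73, 111, 151, 163, 162, 147, 110, 58, 18, 2]
[-20, -18, -16, -14, -12, -10, -8, -6, -4, -2, 0, 2, 4, 6, 8, 10, 12, 14, 16, 18, 20]
```

The bail crown runs along the housing's y at x of about +1.5 mm, which confirms the housing yaw of about -0.215. Next I go to the hook and grasp it.

Emit:
servo_tool:
  moves:
    - [0.25, 1, 0, 0]
    - [0.25, 1, 0, 0]
    - [0.25, 1, 0, 0]
    - [0.22, 0.77, 0, 0]
    - [0, 0, 0, 0]

```text
clock: 4.85
tool_pos: [0.4915, -0.0771, 0.2312]
eef_rot: [-3.142, -0.0, 2.513]
wrist_force: [-0.3, -0.7, -0.8]
grip_width: 0.0854
grasp_force: 0.0
```

Run:
```python
from h import *
rel([.491,-.078,.158],2.505)
out=[]
for c in('scene','top'):
    im,_=get_image(c);a,b=proj(c,[(.491,-.078,.18)])[0].astype(int);out.append(cv2.resize(im[b-50:b+50,a-50:a+50,::-1],(400,400),interpolation=cv2.INTER_CUBIC))
cv2.imwrite('pics/crop2.png',cv2.hconcat(out))
```

```text
t 4.85 pos [ 0.4915 -0.0771  0.2312] yaw 2.513 rot [-3.142 -0.     2.513] F [-0.31 -0.65 -0.76] M [-0.06  0.01 -0.02] grip 0.0854 0.0 q6 -2.44
scaled tool shift [-0.   -0.03  2.44] turn 0.004
```

View pics/crop2.png

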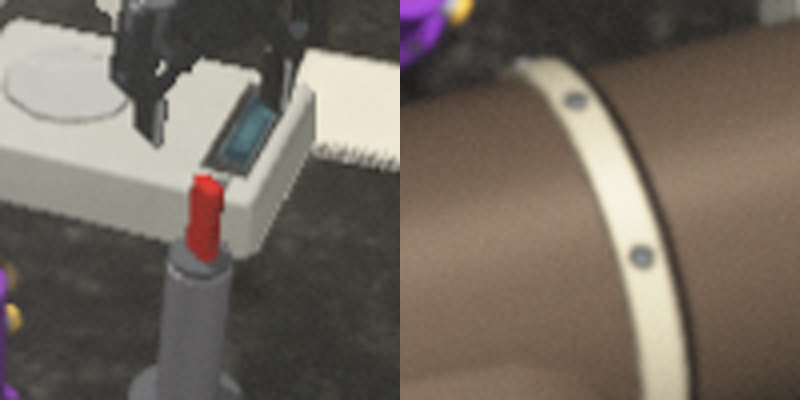

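The scene crop shows the open fingers at (150,120) and (275,90) on either side of the red handle at (205,200). I descend and grip.

Emit:
servo_tool:
  moves:
    - [0, 0, 0.6, 0]
    - [0, 0, 0.6, 0]
    - [0, 0, 0.6, 0]
    - [0, 0, 0.6, 0]
    - [0, 0, 0, 0]

```text
clock: 5.58
tool_pos: [0.49, -0.0789, 0.1583]
eef_rot: [-3.14, -0.002, 2.51]
wrist_force: [0.2, -0.0, 0.9]
grip_width: 0.0855
grasp_force: 0.0
```

Emit:
servo_tool:
  moves:
    - [0, 0, 0, 0]
    - [0, 0, 0, 0]
    - [0, 0, 0, 0]
    - [0, 0, 0, 0]
    - [0, 0, 0, 0]
  hand: 0
  newtons: 100

```text
clock: 6.2
tool_pos: [0.4911, -0.078, 0.1596]
eef_rot: [-3.141, 0.0, 2.512]
wrist_force: [-1.9, -1.5, 2.4]
grip_width: 0.0129
grasp_force: 97.3
```

Emit:
servo_tool:
  moves:
    - [0, 0, 0, 0]
    - [0, 0, 0, 0]
    - [0, 0, 0, 0]
    - [0, 0, 0, 0]
    - [0, 0, 0, 0]

```text
clock: 6.82
tool_pos: [0.4912, -0.078, 0.1595]
eef_rot: [-3.141, 0.0, 2.511]
wrist_force: [-1.8, -2.4, 5.5]
grip_width: 0.0131
grasp_force: 97.7
```

Run:
```python
from h import *
rel([.491,-.078,.29],2.505)
get_image('scene')
print([(np.round(q['xyz'],3),round(q['score'],2)) for q in pinpoint('scene','hook')])
```

```text
t 6.83 pos [ 0.4912 -0.078   0.1595] yaw 2.511 rot [-3.141  0.     2.511] F [-1.82 -2.39  5.46] M [-0.68  0.76 -0.03] grip 0.0131 97.7 q6 -2.44
scaled tool shift [ 0.   -0.   -4.35] turn 0.003
[(array([ 0.492, -0.078,  0.133]), 0.5)]
```

Emit:
servo_tool:
  moves:
    - [0, 0, -0.9, 0]
    - [0, 0, -0.9, 0]
    - [0, 0, -0.9, 0]
    - [0, 0, -0.9, 0]
    - [0, 0, -0.9, 0]

```text
clock: 7.55
tool_pos: [0.491, -0.0775, 0.2945]
eef_rot: [3.141, -0.001, 2.511]
wrist_force: [-0.2, 0.1, -0.5]
grip_width: 0.0128
grasp_force: 97.3
```

Run:
```python
from h import *
rel([.5215,.1465,.294],2.926)
for k in('hook_foot','hook'):
  for c in('scene','top'):
    im,d=get_image(c)
    print(k,c,[(np.round(q['xyz'],3),round(q['score'],2)) for q in pinpoint(c,k)])
im,d=get_image('scene')
a,b=proj('scene',[(.491,-.078,.18)])[0].astype(int);cv2.imwrite('pics/crop3.png',cv2.resize(im[b-40:b+40,a-40:a+40,::-1],(560,560),interpolation=cv2.INTER_CUBIC))
```

```text
t 7.55 pos [ 0.491  -0.0775  0.2945] yaw 2.511 rot [ 3.141e+00 -1.000e-03  2.511e+00] F [-0.19  0.07 -0.53] M [ 0.03 -0.09  0.01] grip 0.0128 97.3 q6 -2.44
scaled tool shift [3.58 6.63 0.02] turn -0.207
hook_foot scene [(array([ 0.492, -0.077,  0.148]), 0.51), (array([0.461, 0.468, 0.001]), 0.28)]
hook_foot top []
hook scene [(array([ 0.493, -0.079,  0.268]), 0.81)]
hook top []
```

View pics/crop3.png

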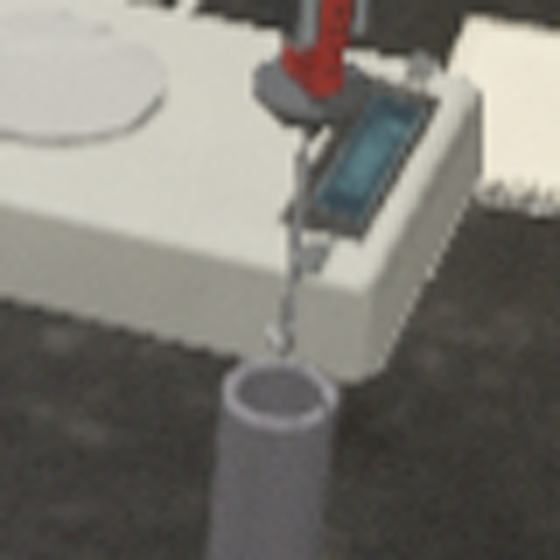

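Run:
```python
from h import *
o=proj('scene',[(.491,-.078,.18)])[0].astype(int)
f=lambda X:np.round((proj('scene',X)-o+40)*7).astype(int).tolist()
s=np.array([.491,-.0775]);
print('shank',f([[*s,z] for z in(.15,.17,.2,.24)]))
for a in(-.63,2.511):
    e=np.array([np.cos(a),np.sin(a)])
    print(a,f([[*(s+e*.013),.150],[*(s+e*.011),.1575],[*s,.15]]))
im,_=get_image('scene')
K=proj('scene',[[*s,.155]])[0].astype(int)
c=im[K[1]-14:K[1]+10,K[0]-9:K[0]+10].astype(int)
for i,row in enumerate(c.sum(2)//3):print(int((K[1]-14+i-o[1]+40)*7),row.tolist())
print((K[0]-9-o[0]+40)*7)
```

```text
shank [[277, 350], [281, 309], [288, 244], [297, 155]]
-0.63 [[259, 332], [264, 320], [277, 350]]
2.511 [[295, 369], [294, 350], [277, 350]]
238 [202, 202, 202, 202, 203, 202, 203, 202, 202, 203, 203, 141, 118, 172, 162, 157, 161, 148, 170]
245 [197, 199, 201, 202, 201, 202, 203, 203, 205, 203, 204, 147, 121, 136, 131, 125, 127, 165, 197]
252 [172, 182, 188, 193, 196, 200, 201, 201, 202, 203, 203, 149, 115, 121, 127, 126, 125, 185, 201]
259 [150, 157, 160, 166, 173, 182, 186, 191, 196, 200, 200, 149, 104, 123, 127, 118, 159, 198, 204]
266 [145, 145, 144, 149, 150, 152, 158, 165, 174, 182, 185, 142, 107, 129, 122, 123, 184, 201, 202]
273 [146, 146, 145, 144, 145, 145, 143, 146, 150, 154, 158, 131, 104, 146, 156, 162, 191, 199, 202]
280 [145, 146, 146, 145, 145, 145, 145, 146, 146, 144, 143, 128, 125, 148, 158, 164, 171, 180, 185]
287 [146, 145, 146, 146, 145, 145, 147, 146, 145, 146, 128, 123, 138, 144, 145, 145, 149, 155, 157]
294 [145, 146, 147, 147, 145, 145, 145, 145, 146, 146, 116, 120, 139, 144, 143, 146, 145, 147, 144]
301 [145, 146, 148, 146, 146, 145, 148, 146, 146, 147, 117,
[... 674 characters left out ...]
 146, 144, 145, 133, 133, 129, 140, 140, 144, 143, 143, 141, 144]
357 [65, 69, 65, 69, 110, 131, 147, 150, 146, 141, 143, 150, 141, 136, 140, 143, 144, 143, 141]
364 [66, 64, 62, 89, 130, 131, 131, 127, 121, 117, 118, 125, 126, 141, 147, 133, 141, 142, 141]
371 [61, 63, 107, 134, 135, 111, 103, 95, 97, 97, 95, 96, 102, 120, 139, 144, 130, 129, 141]
378 [64, 77, 136, 142, 111, 90, 90, 95, 97, 94, 96, 96, 97, 95, 112, 137, 143, 122, 111]
385 [63, 88, 142, 130, 96, 88, 91, 93, 95, 95, 96, 95, 94, 96, 97, 110, 148, 141, 93]
392 [68, 87, 143, 126, 94, 92, 91, 94, 96, 94, 96, 93, 91, 95, 98, 95, 141, 150, 94]
399 [70, 85, 139, 143, 116, 96, 90, 93, 92, 95, 94, 94, 89, 96, 98, 97, 119, 136, 89]
210
```

The crop shows the stand mouth at (280,395) and the lip to the left of the shank at about (266,335). That matches hook +x at -0.63 rad, which is along the tool's -x. I now move over the housing, turning so that hook +x matches housing +x.

Emit:
servo_tool:
  moves:
    - [0.6, 1, 0, 0]
    - [0.6, 1, 0, 0]
    - [0.6, 1, 0, 0]
    - [0.6, 1, 0, 0]
    - [0.6, 1, 0, 0]

```text
clock: 8.68
tool_pos: [0.5068, 0.0975, 0.294]
eef_rot: [-3.141, -0.0, 2.511]
wrist_force: [0.6, -0.2, -0.8]
grip_width: 0.0129
grasp_force: 97.6
```

Emit:
servo_tool:
  moves:
    - [0.58, 1, 0, 0]
    - [0.3, 0.6, 0, 0]
    - [0, 0, 0, -0.08]
    - [0, 0, 0, -0.08]
    - [0, 0, 0, -0.047]

```text
clock: 9.3
tool_pos: [0.5138, 0.1505, 0.294]
eef_rot: [-3.141, -0.0, 2.929]
wrist_force: [0.4, -0.6, -0.3]
grip_width: 0.0125
grasp_force: 97.6
```

Run:
```python
from h import *
rel([.5078,.1497,.2945],2.926)
im,d=get_image('scene')
print([(np.round(q['xyz'],3),round(q['score'],2)) for q in pinpoint('scene','hook_foot')],[(np.round(q['xyz'],3),round(q['score'],2)) for q in pinpoint('scene','service_stop')])
a,b=proj('scene',[(.5215,.1465,.16)])[0].astype(int);cv2.imwrite('pics/crop4.png',cv2.resize(im[b-40:b+40,a-40:a+40,::-1],(560,560),interpolation=cv2.INTER_CUBIC))
f=lambda X:np.round((proj('scene',X)-[a,b]+40)*7).astype(int).tolist()
t=state()['tool_pos'];print(f([[t[0],t[1],z] for z in (.151,.18,.22)]),f([[.522,.1466,.13]]))
```

```text
t 9.3 pos [0.5138 0.1505 0.294 ] yaw 2.929 rot [-3.141 -0.     2.929] F [ 0.4  -0.55 -0.27] M [ 0.01 -0.04 -0.05] grip 0.0125 97.6 q6 -2.43
scaled tool shift [ 0.19 -0.07 -0.02] turn 0.002
[(array([0.517, 0.151, 0.15 ]), 0.85)] [(array([0.522, 0.147, 0.12 ]), 0.75), (array([0.625, 0.017, 0.118]), 0.56)]
[[301, 313], [303, 250], [305, 161]] [[284, 343]]
```

View pics/crop4.png

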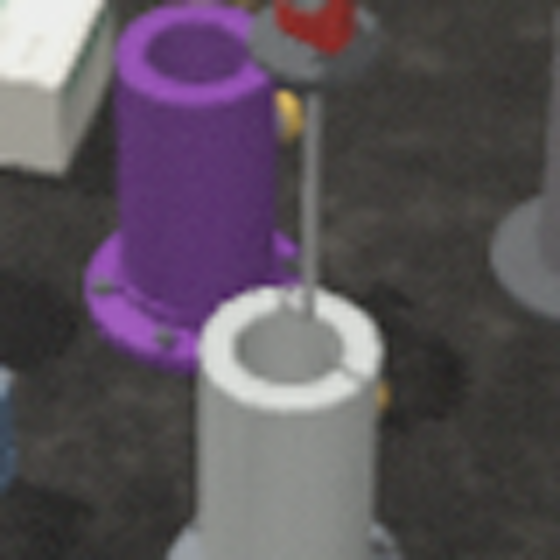

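The crop shows the hook over the housing, with the shank at (309,300) and the bore centre at (290,347). Both are about 7 px right of their predictions, so their relative position is right. I go to the -x side of the bore and descend to just above the bail zone.

Emit:
servo_tool:
  moves:
    - [0.19, -0.07, 0, 0]
    - [0, 0, 0, 0]
    - [0, 0, 0.5, 0]
    - [0, 0, 0.5, 0]
    - [0, 0, 0.5, 0]

```text
clock: 10.07
tool_pos: [0.5074, 0.1497, 0.2476]
eef_rot: [-3.141, -0.001, 2.925]
wrist_force: [0.3, -0.4, -1.9]
grip_width: 0.0132
grasp_force: 97.6
```

Emit:
servo_tool:
  moves:
    - [0, 0, 0.4, 0]
    - [0, 0, 0.4, 0]
    - [0, 0, 0, 0]
    - [0, 0, 0, 0]
    - [0, 0, 0, 0]

```text
clock: 10.7
tool_pos: [0.5081, 0.15, 0.2259]
eef_rot: [3.141, 0.001, 2.925]
wrist_force: [-0.6, 0.5, -0.9]
grip_width: 0.013
grasp_force: 97.6
```

Run:
```python
from h import *
rel([.5078,.1497,.1845],2.926)
F=[state()['wrist_force'] for _ in range(3)];print(F)
```

```text
t 10.7 pos [0.5081 0.15   0.2259] yaw 2.925 rot [3.141e+00 1.000e-03 2.925e+00] F [-0.6   0.45 -0.86] M [-0.01  0.02  0.01] grip 0.013 97.6 q6 -2.44
scaled tool shift [ 0.01 -0.01  1.38] turn -0.0
[array([-0.60350846,  0.45316433, -0.8622421 ]), array([-0.60350846,  0.45316433, -0.8622421 ]), array([-0.60350846,  0.45316433, -0.8622421 ])]
```

Emit:
servo_tool:
  moves:
    - [0, 0, 0.13, 0]
    - [0, 0, 0.13, 0]
    - [0, 0, 0.13, 0]
    - [0, 0, 0.13, 0]
    - [0, 0, 0, 0]

```text
clock: 11.32
tool_pos: [0.5076, 0.1497, 0.2093]
eef_rot: [-3.141, -0.0, 2.925]
wrist_force: [-0.2, 1.0, -1.6]
grip_width: 0.0127
grasp_force: 97.6
```

Emit:
servo_tool:
  moves:
    - [0, 0, 0.13, 0]
    - [0, 0, 0.13, 0]
    - [0, 0, 0.13, 0]
    - [0, 0, 0.1, 0]
    - [0, 0, 0, 0]

```text
clock: 11.95
tool_pos: [0.5077, 0.1498, 0.1947]
eef_rot: [-3.141, -0.0, 2.925]
wrist_force: [-1.4, -0.3, -1.3]
grip_width: 0.0127
grasp_force: 97.6
```

Emit:
servo_tool:
  moves:
    - [0, 0, 0.04, 0]
    - [0, 0, 0.04, 0]
    - [0, 0, 0.04, 0]
    - [0, 0, 0, 0]
    - [0, 0, 0, 0]

```text
clock: 12.58
tool_pos: [0.5078, 0.1499, 0.1914]
eef_rot: [3.142, 0.0, 2.925]
wrist_force: [-0.4, -0.3, -0.5]
grip_width: 0.0129
grasp_force: 97.6
```

Emit:
servo_tool:
  moves:
    - [0, 0, 0.04, 0]
    - [0, 0, 0.04, 0]
    - [0, 0, 0.02, 0]
    - [0, 0, 0, 0]
    - [0, 0, 0, 0]

```text
clock: 13.2
tool_pos: [0.5078, 0.1499, 0.1884]
eef_rot: [-3.142, 0.0, 2.925]
wrist_force: [0.5, -0.1, -1.6]
grip_width: 0.0132
grasp_force: 97.6
```

Emit:
servo_tool:
  moves:
    - [0, 0, 0.03, 0]
    - [0, 0, 0.02, 0]
    - [0, 0, 0.02, 0]
    - [0, 0, 0, 0]
    - [0, 0, 0, 0]

```text
clock: 13.82
tool_pos: [0.5078, 0.1498, 0.1863]
eef_rot: [-3.142, -0.0, 2.925]
wrist_force: [0.4, -0.8, -1.7]
grip_width: 0.0126
grasp_force: 97.6
```

Emit:
servo_tool:
  moves:
    - [0, 0, 0.03, 0]
    - [0, 0, 0.02, 0]
    - [0, 0, 0.02, 0]
    - [0, 0, 0, 0]
    - [0, 0, 0, 0]

```text
clock: 14.45
tool_pos: [0.5078, 0.1499, 0.1842]
eef_rot: [-3.142, -0.0, 2.925]
wrist_force: [0.1, -0.0, -0.6]
grip_width: 0.013
grasp_force: 97.6
```

The foot is at z of about 0.040 with no contact, so the lip is below any possible crown height. I slide under the bail.

Emit:
servo_tool:
  moves:
    - [-0.1, 0, 0, 0]
    - [-0.1, 0, 0, 0]
    - [-0.1, 0, 0, 0]
    - [-0.09, 0, 0, 0]
    - [0, 0, 0, 0]

```text
clock: 15.08
tool_pos: [0.5193, 0.1473, 0.1841]
eef_rot: [-3.141, -0.0, 2.925]
wrist_force: [-0.1, -0.3, -1.2]
grip_width: 0.0123
grasp_force: 97.6
```

Emit:
servo_tool:
  moves:
    - [0, 0, -0.08, 0]
    - [0, 0, -0.08, 0]
    - [0, 0, -0.08, 0]
    - [0, 0, 0, 0]
    - [0, 0, 0, 0]

```text
clock: 15.7
tool_pos: [0.5192, 0.1473, 0.1914]
eef_rot: [3.142, -0.0, 2.925]
wrist_force: [0.3, -0.5, -1.7]
grip_width: 0.0126
grasp_force: 97.6
```

Emit:
servo_tool:
  moves:
    - [0, 0, -0.06, 0]
    - [0, 0, -0.06, 0]
    - [0, 0, -0.06, 0]
    - [0, 0, 0, 0]
    - [0, 0, 0, 0]

```text
clock: 16.32
tool_pos: [0.5192, 0.1474, 0.1968]
eef_rot: [-3.142, -0.0, 2.925]
wrist_force: [-0.3, -0.9, -0.5]
grip_width: 0.013
grasp_force: 97.6
```

Emit:
servo_tool:
  moves:
    - [0, 0, -0.06, 0]
    - [0, 0, -0.06, 0]
    - [0, 0, -0.06, 0]
    - [0, 0, 0, 0]
    - [0, 0, 0, 0]

```text
clock: 16.95
tool_pos: [0.5189, 0.1473, 0.2018]
eef_rot: [-3.141, -0.001, 2.925]
wrist_force: [-0.4, 1.1, -4.7]
grip_width: 0.013
grasp_force: 97.4
```

Emit:
servo_tool:
  moves:
    - [0, 0, -0.06, 0]
    - [0, 0, -0.06, 0]
    - [0, 0, -0.06, 0]
    - [0, 0, 0, 0]
    - [0, 0, 0, 0]

```text
clock: 17.58
tool_pos: [0.5191, 0.1473, 0.2077]
eef_rot: [-3.141, -0.0, 2.925]
wrist_force: [-0.6, 1.1, -6.8]
grip_width: 0.013
grasp_force: 97.4
```

Emit:
servo_tool:
  moves:
    - [0, 0, -0.06, 0]
    - [0, 0, -0.06, 0]
    - [0, 0, -0.06, 0]
    - [0, 0, 0, 0]
    - [0, 0, 0, 0]

```text
clock: 18.2
tool_pos: [0.5193, 0.1473, 0.2132]
eef_rot: [3.142, 0.0, 2.925]
wrist_force: [-1.8, 0.6, -6.3]
grip_width: 0.0129
grasp_force: 97.5
```

The bail is caught, with about 5.5 N of seal drag. I draw the insert up most of the way.

Emit:
servo_tool:
  moves:
    - [0, 0, -0.15, 0]
    - [0, 0, -0.18, 0]
    - [0, 0, -0.18, 0]
    - [0, 0, -0.18, 0]
    - [0, 0, -0.15, 0]

```text
clock: 18.82
tool_pos: [0.5192, 0.1473, 0.2386]
eef_rot: [3.142, 0.0, 2.925]
wrist_force: [-1.3, 0.0, -8.1]
grip_width: 0.0128
grasp_force: 97.3
```

Emit:
servo_tool:
  moves:
    - [0, 0, -0.18, 0]
    - [0, 0, -0.18, 0]
    - [0, 0, -0.18, 0]
    - [0, 0, -0.18, 0]
    - [0, 0, -0.1, 0]

```text
clock: 19.45
tool_pos: [0.5192, 0.1474, 0.2632]
eef_rot: [3.141, 0.0, 2.925]
wrist_force: [-1.3, 0.6, -8.3]
grip_width: 0.013
grasp_force: 97.3
```

Emit:
servo_tool:
  moves:
    - [0, 0, -0.03, 0]
    - [0, 0, -0.03, 0]
    - [0, 0, 0, 0]
    - [0, 0, 0, 0]
    - [0, 0, 0, 0]

```text
clock: 20.08
tool_pos: [0.5193, 0.1474, 0.2646]
eef_rot: [3.142, 0.0, 2.925]
wrist_force: [-0.4, -0.2, -7.6]
grip_width: 0.013
grasp_force: 97.4
```

Run:
```python
from h import *
rel([.5193,.1473,.275],2.926)
im,d=get_image('scene')
for k in('insert','hook','bail_base'):print(k,[(np.round(q['xyz'],4),round(q['score'],2)) for q in pinpoint('scene',k)][:2])
```

```text
t 20.07 pos [0.5193 0.1474 0.2646] yaw 2.925 rot [3.142 0.    2.925] F [-0.4  -0.18 -7.58] M [0.06 0.58 0.01] grip 0.013 97.4 q6 -2.43
scaled tool shift [-0.   -0.   -0.35] turn -0.0
insert [(array([0.522 , 0.1461, 0.1022]), 0.6)]
hook [(array([0.5212, 0.1496, 0.2388]), 0.84)]
bail_base [(array([0.5274, 0.1462, 0.1044]), 0.5)]
```

Emit:
servo_tool:
  moves:
    - [0, 0, -0.06, 0]
    - [0, 0, -0.06, 0]
    - [0, 0, -0.06, 0]
    - [0, 0, -0.06, 0]
    - [0, 0, 0, 0]

```text
clock: 20.9
tool_pos: [0.5193, 0.1474, 0.2721]
eef_rot: [3.141, 0.0, 2.925]
wrist_force: [-0.9, 0.2, -6.9]
grip_width: 0.0127
grasp_force: 97.4
```

Emit:
servo_tool:
  moves:
    - [0, 0, -0.02, 0]
    - [0, 0, -0.02, 0]
    - [0, 0, -0.02, 0]
    - [0, 0, -0.02, 0]
    - [0, 0, -0.02, 0]

```text
clock: 21.52
tool_pos: [0.5192, 0.1474, 0.2748]
eef_rot: [3.142, 0.0, 2.925]
wrist_force: [-0.9, 0.8, -7.1]
grip_width: 0.0128
grasp_force: 97.3
```

Emit:
servo_tool:
  moves:
    - [0, 0, -0.01, 0]
    - [0, 0, -0.01, 0]
    - [0, 0, -0.01, 0]
    - [0, 0, -0.01, 0]
    - [0, 0, 0, 0]

```text
clock: 22.15
tool_pos: [0.5192, 0.1474, 0.276]
eef_rot: [-3.142, -0.0, 2.925]
wrist_force: [-1.3, 0.4, -7.3]
grip_width: 0.0131
grasp_force: 97.3
```

Emit:
servo_tool:
  moves:
    - [0, 0, -0.01, 0]
    - [0, 0, -0.01, 0]
    - [0, 0, -0.01, 0]
    - [0, 0, -0.01, 0]
    - [0, 0, 0, 0]

```text
clock: 22.78
tool_pos: [0.5192, 0.1473, 0.2772]
eef_rot: [3.142, 0.0, 2.925]
wrist_force: [-0.8, -0.3, -7.2]
grip_width: 0.0129
grasp_force: 97.3
```

Emit:
servo_tool:
  moves:
    - [0, 0, -0.01, 0]
    - [0, 0, -0.01, 0]
    - [0, 0, -0.01, 0]
    - [0, 0, -0.01, 0]
    - [0, 0, 0, 0]

```text
clock: 23.4
tool_pos: [0.5192, 0.1474, 0.2784]
eef_rot: [3.142, 0.0, 2.925]
wrist_force: [-0.9, 0.8, -7.8]
grip_width: 0.0132
grasp_force: 97.3
```

Emit:
servo_tool:
  moves:
    - [0, 0, -0.01, 0]
    - [0, 0, -0.01, 0]
    - [0, 0, -0.01, 0]
    - [0, 0, -0.01, 0]
    - [0, 0, 0, 0]

```text
clock: 24.02
tool_pos: [0.5192, 0.1474, 0.2797]
eef_rot: [3.142, 0.0, 2.925]
wrist_force: [-0.9, -0.1, -7.7]
grip_width: 0.0127
grasp_force: 97.3
```

Emit:
servo_tool:
  moves:
    - [0, 0, -0.01, 0]
    - [0, 0, -0.01, 0]
    - [0, 0, -0.01, 0]
    - [0, 0, -0.01, 0]
    - [0, 0, 0, 0]

```text
clock: 24.65
tool_pos: [0.5192, 0.1473, 0.2809]
eef_rot: [3.142, 0.0, 2.925]
wrist_force: [-0.4, 0.7, -7.5]
grip_width: 0.0129
grasp_force: 97.3
```

Emit:
servo_tool:
  moves:
    - [0, 0, -0.01, 0]
    - [0, 0, -0.01, 0]
    - [0, 0, -0.01, 0]
    - [0, 0, -0.01, 0]
    - [0, 0, 0, 0]

```text
clock: 25.28
tool_pos: [0.5189, 0.1473, 0.2815]
eef_rot: [-3.141, -0.001, 2.925]
wrist_force: [-0.7, 0.4, -14.1]
grip_width: 0.0131
grasp_force: 97.3
```

The stop is met, at about 13 N of pull. I add a little.

Emit:
servo_tool:
  moves:
    - [0, 0, -0.006, 0]
    - [0, 0, 0, 0]
    - [0, 0, 0, 0]
    - [0, 0, 0, 0]
    - [0, 0, 0, 0]

```text
clock: 25.9
tool_pos: [0.5189, 0.1473, 0.2818]
eef_rot: [-3.141, -0.001, 2.925]
wrist_force: [-0.9, 0.8, -17.7]
grip_width: 0.0128
grasp_force: 97.4
```

Emit:
servo_tool:
  moves:
    - [0, 0, -0.002, 0]
    - [0, 0, 0, 0]
    - [0, 0, 0, 0]
    - [0, 0, 0, 0]
    - [0, 0, 0, 0]

```text
clock: 26.52
tool_pos: [0.519, 0.1473, 0.282]
eef_rot: [-3.141, -0.001, 2.925]
wrist_force: [0.1, 1.1, -22.2]
grip_width: 0.0128
grasp_force: 97.4
```

Emit:
servo_tool:
  moves:
    - [0, 0, 0, 0]
    - [0, 0, 0, 0]
    - [0, 0, 0, 0]
    - [0, 0, 0, 0]
    - [0, 0, 0, 0]

```text
clock: 27.15
tool_pos: [0.5191, 0.1473, 0.2821]
eef_rot: [-3.141, -0.0, 2.925]
wrist_force: [-1.8, 1.0, -22.8]
grip_width: 0.013
grasp_force: 97.4
```

The insert is seated, with well over a second above 12 N. I ease off, lower about 5 mm and back the hook out to -x.

Emit:
servo_tool:
  moves:
    - [0, 0, 0.03, 0]
    - [0, 0, 0.04, 0]
    - [0, 0, 0.06, 0]
    - [0, 0, 0.06, 0]
    - [0, 0, 0, 0]

```text
clock: 27.78
tool_pos: [0.5207, 0.1478, 0.2785]
eef_rot: [3.139, 0.004, 2.926]
wrist_force: [-0.3, 0.8, -1.3]
grip_width: 0.0128
grasp_force: 100.3
```

Emit:
servo_tool:
  moves:
    - [0.08, 0, 0, 0]
    - [0.08, 0, 0, 0]
    - [0.08, 0, 0, 0]
    - [0.08, 0, 0, 0]
    - [0, 0, 0, 0]

```text
clock: 28.4
tool_pos: [0.5097, 0.1495, 0.2766]
eef_rot: [3.142, 0.0, 2.926]
wrist_force: [0.1, 1.1, -1.4]
grip_width: 0.0131
grasp_force: 100.3
```

Emit:
servo_tool:
  moves:
    - [0.05, 0, 0, 0]
    - [0.05, 0, 0, 0]
    - [0, 0, 0, 0]
    - [0, 0, 0, 0]
    - [0, 0, 0, 0]

```text
clock: 29.02
tool_pos: [0.5069, 0.15, 0.2765]
eef_rot: [-3.142, -0.0, 2.925]
wrist_force: [0.1, 1.5, -1.9]
grip_width: 0.0131
grasp_force: 100.3
```

Run:
```python
from h import *
rel([.5078,.1497,.2945],2.926)
im,d=get_image('scene')
for k in('insert','hook_foot'):print(k,[(np.round(q['xyz'],4),round(q['score'],2)) for q in pinpoint('scene',k)][:2])
a,b=proj('scene',[(.5215,.1465,.14)])[0].astype(int);cv2.imwrite('pics/crop5.png',cv2.resize(im[b-25:b+25,a-25:a+25,::-1],(600,600),interpolation=cv2.INTER_CUBIC))
```

```text
t 29.02 pos [0.5069 0.15   0.2765] yaw 2.925 rot [-3.142 -0.     2.925] F [ 0.05  1.45 -1.9 ] M [-0.02  0.03 -0.02] grip 0.0131 100.3 q6 -2.45
scaled tool shift [-0.03 -0.   -0.6 ] turn -0.0
insert [(array([0.5194, 0.1478, 0.1137]), 0.43)]
hook_foot [(array([0.5101, 0.1507, 0.1337]), 0.53), (array([ 0.749 , -0.0595, -0.001 ]), 0.53)]
```

View pics/crop5.png

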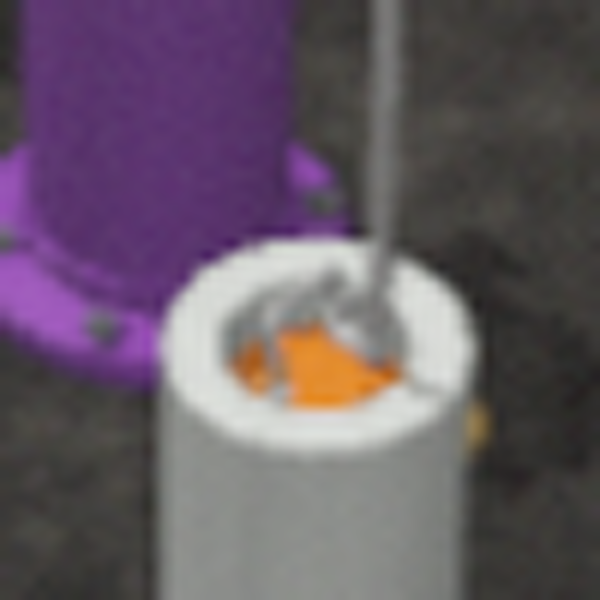

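The crop shows the insert just below the rim, the bail's crown from (270,310) to (335,270), and the hook's lip at about (340,310), to the right of the crown. I raise slowly and watch the force.

Emit:
servo_tool:
  moves:
    - [0, 0, -0.05, 0]
    - [0, 0, -0.05, 0]
    - [0, 0, -0.05, 0]
    - [0, 0, 0, 0]
    - [0, 0, 0, 0]

```text
clock: 29.8
tool_pos: [0.5069, 0.1501, 0.281]
eef_rot: [-3.142, -0.0, 2.925]
wrist_force: [0.6, -0.4, 0.0]
grip_width: 0.013
grasp_force: 100.3
```

Emit:
servo_tool:
  moves:
    - [0, 0, -0.05, 0]
    - [0, 0, -0.05, 0]
    - [0, 0, -0.05, 0]
    - [0, 0, 0, 0]
    - [0, 0, 0, 0]

```text
clock: 30.42
tool_pos: [0.5069, 0.1501, 0.2855]
eef_rot: [3.142, 0.0, 2.925]
wrist_force: [0.1, -1.1, -0.6]
grip_width: 0.0128
grasp_force: 100.3
```

Emit:
servo_tool:
  moves:
    - [0, 0, -0.15, 0]
    - [0, 0, -0.2, 0]
    - [0, 0, -0.2, 0]
    - [0, 0, -0.1, 0]
    - [0, 0, 0, 0]

```text
clock: 31.05
tool_pos: [0.507, 0.1501, 0.3054]
eef_rot: [3.141, 0.0, 2.925]
wrist_force: [-0.2, 0.6, -0.7]
grip_width: 0.0129
grasp_force: 100.2
```

Run:
```python
from h import *
rel([.5078,.1497,.2945],2.926)
im,d=get_image('scene')
for k in('insert','hook_foot','service_stop'):print(k,[(np.round(q['xyz'],4),round(q['score'],2)) for q in pinpoint('scene',k)][:2])
a,b=proj('scene',[(.5215,.1465,.14)])[0].astype(int);cv2.imwrite('pics/crop6.png',cv2.resize(im[b-25:b+25,a-25:a+25,::-1],(600,600),interpolation=cv2.INTER_CUBIC))
```

```text
t 31.05 pos [0.507  0.1501 0.3054] yaw 2.925 rot [3.141 0.    2.925] F [-0.23  0.56 -0.71] M [-0.01 -0.03  0.05] grip 0.0129 100.2 q6 -2.45
scaled tool shift [-0.03 -0.01  0.36] turn -0.0
insert [(array([0.5214, 0.1446, 0.1177]), 0.54)]
hook_foot [(array([0.5094, 0.1529, 0.1591]), 0.74), (array([ 0.6983,  0.3589, -0.0008]), 0.4)]
service_stop [(array([0.6278, 0.0156, 0.1163]), 0.91), (array([0.5222, 0.1476, 0.1213]), 0.79)]
```

View pics/crop6.png

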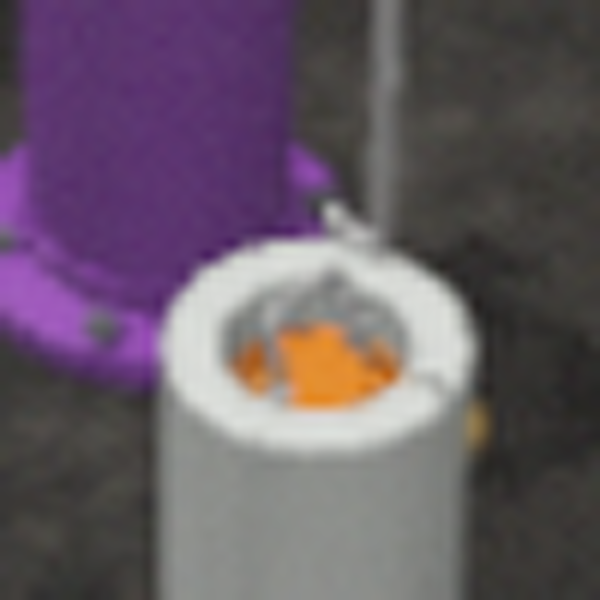

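The hook is free and the insert is still at its stop (orange just below the rim at (320,370), bail standing). I return to the stand.

Emit:
servo_tool:
  moves:
    - [-0.14, -0.94, 0, 0]
    - [-0.14, -0.94, 0, 0]
    - [-0.14, -0.94, 0, 0]
    - [-0.14, -0.94, 0, 0]
    - [-0.14, -0.94, 0, 0]

```text
clock: 31.88
tool_pos: [0.4969, 0.0069, 0.3049]
eef_rot: [-3.141, -0.0, 2.926]
wrist_force: [0.0, -0.0, -1.2]
grip_width: 0.0128
grasp_force: 100.3
```

Emit:
servo_tool:
  moves:
    - [-0.14, -0.94, 0, 0]
    - [-0.14, -0.94, 0, 0]
    - [-0.14, -0.94, 0, 0.07]
    - [0, 0, 0, 0.07]
    - [0, 0, 0, 0.067]

```text
clock: 32.5
tool_pos: [0.4912, -0.078, 0.3049]
eef_rot: [-3.141, -0.0, 2.506]
wrist_force: [-0.5, -0.5, -1.6]
grip_width: 0.013
grasp_force: 100.2
```

Run:
```python
from h import *
rel([.4912,-.078,.1605],2.511)
```

```text
t 32.5 pos [ 0.4912 -0.078   0.3049] yaw 2.506 rot [-3.141 -0.     2.506] F [-0.5  -0.53 -1.56] M [ 0.02 -0.01  0.  ] grip 0.013 100.2 q6 -2.44
scaled tool shift [-0.    0.    4.81] turn -0.003
```

Emit:
servo_tool:
  moves:
    - [0, 0, 0.5, 0]
    - [0, 0, 0.7, 0]
    - [0, 0, 0.7, 0]
    - [0, 0, 0.7, 0]
    - [0, 0, 0.5, 0]

```text
clock: 33.12
tool_pos: [0.4906, -0.0775, 0.2102]
eef_rot: [-3.14, -0.001, 2.514]
wrist_force: [0.4, -0.5, -0.9]
grip_width: 0.0125
grasp_force: 100.2
```

Emit:
servo_tool:
  moves:
    - [0, 0, 0.5, 0]
    - [0, 0, 0.5, 0]
    - [0, 0, 0.3, 0]
    - [0, 0, 0.2, 0]
    - [0, 0, 0, 0]

```text
clock: 33.75
tool_pos: [0.4913, -0.0775, 0.1669]
eef_rot: [-3.141, -0.0, 2.511]
wrist_force: [-0.1, -0.2, -0.8]
grip_width: 0.0131
grasp_force: 100.2
```

Emit:
servo_tool:
  moves:
    - [0, 0, 0.06, 0]
    - [0, 0, 0.06, 0]
    - [0, 0, 0.04, 0]
    - [0, 0, 0, 0]
    - [0, 0, 0, 0]

```text
clock: 34.38
tool_pos: [0.4914, -0.0775, 0.1623]
eef_rot: [3.141, 0.0, 2.511]
wrist_force: [-0.8, -0.6, -0.5]
grip_width: 0.013
grasp_force: 100.2
```

Emit:
servo_tool:
  moves:
    - [0, 0, 0.03, 0]
    - [0, 0, 0.03, 0]
    - [0, 0, 0.03, 0]
    - [0, 0, 0, 0]
    - [0, 0, 0, 0]

```text
clock: 35.0
tool_pos: [0.4914, -0.0777, 0.1599]
eef_rot: [3.142, 0.0, 2.512]
wrist_force: [-3.1, -1.2, 5.8]
grip_width: 0.0127
grasp_force: 101.2
```

The cone is seated at the same height as before. I release, retreat and check.

Emit:
servo_tool:
  moves:
    - [0, 0, 0, 0]
    - [0, 0, 0, 0]
    - [0, 0, 0, 0]
    - [0, 0, 0, 0]
    - [0, 0, 0, 0]
  hand: 1

```text
clock: 35.62
tool_pos: [0.4913, -0.0775, 0.1595]
eef_rot: [3.142, -0.0, 2.511]
wrist_force: [0.1, 0.3, -0.1]
grip_width: 0.0853
grasp_force: 0.0
```

Emit:
servo_tool:
  moves:
    - [0, 0, -0.3, 0]
    - [0, 0, -0.7, 0]
    - [0, 0, -0.9, 0]
    - [0, 0, -0.9, 0]
    - [0, 0, -0.9, 0]

```text
clock: 36.25
tool_pos: [0.4913, -0.0776, 0.2722]
eef_rot: [3.141, 0.001, 2.511]
wrist_force: [0.6, 0.3, -0.4]
grip_width: 0.0855
grasp_force: 0.0
```

Emit:
servo_tool:
  moves:
    - [0, -1, 0, 0]
    - [0, -1, 0, 0]
    - [0, -1, 0, 0]
    - [0, -1, 0, 0]
    - [0, 0, 0, 0]

```text
clock: 36.88
tool_pos: [0.4197, -0.1755, 0.2714]
eef_rot: [3.141, 0.001, 2.51]
wrist_force: [0.5, 0.0, -1.1]
grip_width: 0.0854
grasp_force: 0.0
```

Run:
```python
from h import *
rel([.49,-.078,.3])
im,d=get_image('scene');cv2.imwrite('pics/end.png',im[:,:,::-1])
for k in('insert','hook','stand','timer','tub','thermo','filterbox'):print(k,[(np.round(q['xyz'],4),round(q['score'],2)) for q in pinpoint('scene',k)][:2])
```

```text
t 36.88 pos [ 0.4197 -0.1755  0.2714] yaw 2.51 rot [3.141e+00 1.000e-03 2.510e+00] F [ 0.49  0.01 -1.14] M [0.01 0.07 0.  ] grip 0.0854 0.0 q6 -2.24
scaled tool shift [ 0.03  4.01 -0.95] turn None
insert [(array([0.5218, 0.1461, 0.1164]), 0.41)]
hook [(array([ 0.4927, -0.0777,  0.133 ]), 0.57)]
stand [(array([ 0.4912, -0.079 , -0.0021]), 0.95)]
timer [(array([0.3906, 0.3406, 0.0012]), 0.8), (array([ 0.6967,  0.3576, -0.0013]), 0.72)]
tub [(array([ 6.977e-01,  3.561e-01, -5.000e-04]), 0.63)]
thermo [(array([0.5202, 0.1472, 0.1161]), 0.48), (array([ 0.75  , -0.062 , -0.0034]), 0.23)]
filterbox [(array([ 0.7505, -0.0606, -0.0029]), 0.8)]
```

View pics/end.png

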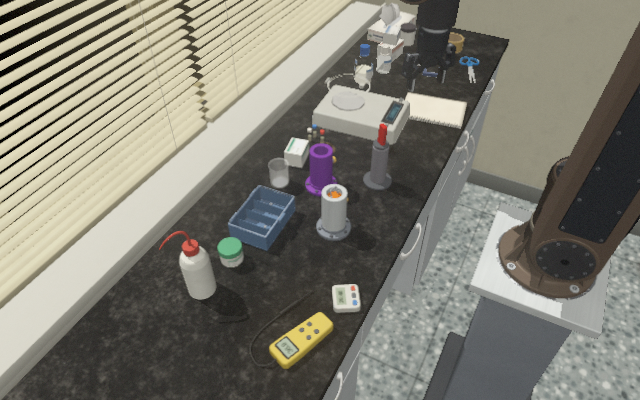

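The final picture shows the hook upright in its stand at (381,155), the orange insert up in the bore at (334,194), and the other things where they were. I hand in.

```bash
python3 -c "
from plant import ticket
print(ticket.hand_in())"
```

```text
the job is handed in; nothing more can be done
None
```

I drew the insert to its service stop, seated it at about 13 to 22 N for over a second (slightly above the 15–20 N asked, below the 25 N limit), put the hook back in its stand, and handed the job in at about 37 s; no verdict was returned.

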